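# Let a mandarin out of the lever hopper

### The job

Let the mandarin out of the steel fruit hopper: press its lever all the way down from above with the fingertips and keep it down until the mandarin has rolled out into the tray in front, then let the lever come up slowly under your fingers, so that the flap shuts fully without slamming, and take the hand away. Do not grip the lever or force it against its stop, do not touch the mandarin or the flap by hand, and leave the other things where they stand.

Things in the scene. Friction and masses are not known exactly. Their poses are not given: they have to be found in the camera images.
- hopper: Fixed steel fruit hopper, 310 mm long, 88 mm wide, 168 mm tall, open on top, turned by up to 0.45 rad. Origin on the worktop under the middle of its box; -x is its front, +y its left side with a black gear case and the lever. Box from x = -78 to 87 mm, tray from -224 to -78 mm, rims 63 mm high. On the left a microwave hangs over the range, 0.42 m up: draw the arm in before swinging past it.
- lever_turn (a joint): Spring-loaded lever, hinge on the left side of the hopper at (-30, +96, 115) mm in the hopper's frame, arm 150 mm long pointing to the front. 0 = up at its stop (arm sloping up 0.17 rad), 0.5 rad = fully down at its stop (arm sloping down 0.33 rad); it counts as fully down above 0.455. The finger pad's middle goes down about 74 mm on the way. It takes 2 to 3 N on the pad to start it and 7 to 8 N at the bottom, and springs back if let go. Its stop is rigid; over 35 N harms it.
- pad_top (a point): Middle of the upper face of the lever's wooden ribbed finger pad (40 mm along the arm, 36 mm across, 7 mm thick). It moves with the lever: with the lever up it lies about 148 mm above the worktop, at (-176, +96) mm in the hopper's frame; with the lever fully down about 74 mm above the worktop, at (-174, +96) mm.
- lever: The moving lever with its finger pad: steel arm 10 mm thick, wooden pad with a steel plate, 30 x 26 mm, on its underside (a finger there means that the lever is gripped or lifted). Its origin is the lever's hinge.
- flap_turn (a joint): Flap that shuts the front of the hopper's box, hinged at its top edge and geared to the lever: it opens forward and up by 2.5 times the lever's angle. 0 = shut, hanging straight down; 1.25 rad = fully open. It slams if its speed when closing goes over 3.6 rad/s, which is the lever's pad rising at about 0.2 m/s.
- flap: Grey panel of the flap, 74 mm wide, 74 mm high, 4 mm thick; its origin is the middle of its hinge, at (-78, 0, 128) mm in the hopper's frame.
- mandarin: Loose mandarin, 55 mm across, 48 mm tall, 50 to 85 g; it lies on its side, its origin at its calyx end on the left (it rolls, so this point turns with it). It lies in the hopper's box behind the flap and rolls into the tray when the flap is wide open, within two seconds.
- mandarin_middle (a point): Middle of the mandarin; at rest in the tray it lies about 195 mm ahead of the hopper's origin.
- tray_mid (a point): Middle of the tray's floor near its front end, 21 mm above the worktop, 175 mm ahead of the hopper's origin.
- shot_glass: Bystander: small clear glass, 49 mm across, 61 mm tall, to the right of the hopper. Origin at its underside.
- salt_shaker: Bystander: glass salt shaker with a grey cap, 44 mm across, 90 mm tall, to the right of the tray. Origin at its underside.
- spice_jar: Bystander: green-capped spice jar, 46 mm across, 106 mm tall, left of the hopper behind its gear case. Origin at its underside.
- tin: Bystander: plain unlabelled food tin, 66 mm across, 86 mm tall, on the worktop to the right. Origin at its underside.
- lemon: Bystander: lemon, 78 x 55 x 56 mm, on the worktop to the right. Origin at its underside.
Not all that is in view belongs to the job. Leave any black look-alike of the mandarin alone.

How it is judged (in metres and radians):
On the way:
1. the lever is held fully down and the mandarin has rolled out into the tray (value of joint lever_turn above 0.455 rad and x of mandarin_middle in the frame of hopper between -0.225 and -0.15 m and y of mandarin_middle in the frame of hopper between -0.04 and 0.04 m and z of mandarin_middle in the frame of hopper below 0.075 m), for 0.2 s.
At the end, for the whole second after the job is handed in: The flap is shut (joint below 0.05 rad), the lever is up (below 0.02 rad), and the mandarin lies at rest inside the tray, its middle 150 to 225 mm ahead of the hopper's origin and lower than 75 mm (value of joint flap_turn below 0.05 rad and value of joint lever_turn below 0.02 rad and x of mandarin_middle in the frame of hopper between -0.225 and -0.15 m and y of mandarin_middle in the frame of hopper between -0.04 and 0.04 m and z of mandarin_middle in the frame of hopper below 0.075 m and linear speed of mandarin below 0.03 m/s); the robot touches nothing.
It fails at once if the flap slams: closing faster than 3.6 rad/s (velocity of joint flap_turn below -3.6 rad/s).
It fails at once if the hand touches the flap (over 1 N) (contact force between any of the fingers, the arm and flap above 1 N).
It fails at once if the lever is gripped or lifted from below (over 1 N on its underside), or forced with over 35 N (contact force between any of the fingers, the arm and lever_c4 above 1 N or contact force between any of the fingers, the arm and lever above 35 N).
It fails at once if the hand touches the mandarin (over 0.5 N) or lifts it (contact force between any of the fingers, the arm and mandarin above 0.5 N or z of mandarin_middle in the frame of hopper above 0.15 m).
It fails at once if a bystander is moved more than 20 mm (distance of any of shot_glass, salt_shaker, spice_jar, tin, lemon from where it was at the start of the episode above 0.02 m).
It also fails if it takes over 45 s, if anything falls off the work surface, if the arm or the gripper's body presses on something with over 40 N, if the wrist force passes 120 N, or if a joint passes its speed limit or range.

### The arm

A 6-joint arm with a two-finger parallel gripper is mounted at the origin on a cart in front of the work surface, level with it; the furniture and walls round the work are solid. World frame = base frame: x ahead of the robot, y to its left, z up, the work surface at z = 0. Lengths are in mm, angles in rad, forces in N, time in s.
With the tool pointing down it reaches from about 350 to 875 mm from the base axis. Payload 4.2 kg.
Tool frame: the origin (TCP) lies midway between the tips of the shut fingers; the grasp point (between the pads) lies 19 mm behind it; z points along the fingers, y is the line along which they close (so a half turn about z gives the same grasp; the last joint's range is limited). The gripper opens to 85 mm and grips with 20 to 120 N. Pads are 22 mm wide; open, the fingers measure 114 mm over their backs; the gripper's body (76 mm by 85 mm) begins 54 mm behind the grasp point. The pads swing forward as they close: fully open they stand 13 mm farther back than shut.
Start: joints at [1.556, 0.385, 0.008, 0, -1.194, -0.259], TCP at [168.963, 601.707, 231.312] pointing down, gripper open.
Joint ranges: [-3.14, 3.14], [-1.21, 2.06], [-1.07, 1.41], [-3.16, 2.05], [-2.99, -0.16], [-3.1, 3.1]. Speed limits (rad/s): [2.79, 2.79, 3.14, 3.14, 3.14, 3.14].

### API

Orientations are given as a unit quaternion [x, y, z, w].
In Python, from bench import arm, eyes, nets gives the robot as it stands.
- The arm moves only by the tool apply_moves, never from a script. Its arguments are lists of equal length, an entry for each row: "delta_rot": the turn, a rotation vector about the tool's x, y, z as a fraction of full scale, a list of three; "xyz": the shift along the tool's x, y, z as a fraction of full scale, a list of three; "hand": the gripper command: -1 is fully open, 1 is shut, values between are in proportion. In form: {"delta_rot": [[ax, ay, az], ...], "xyz": [[dx, dy, dz], ...], "hand": [hand, ...]}. A call has 1 to 20 rows; each row shifts and turns the commanded pose from where the row before left it, along the tool's axes as they then stand; what a row does not reach is not made up. Full scale, the value 1, is 0.025 m for a shift and 6 degrees for a turn. A row lasts 1/12 s, in which the tool goes at most 41.7 mm and 7.16 degrees, less where a joint would pass 70% of its speed; a pose out of reach is approached as far as the arm can. A call with a number of a shift or a turn outside -1 to 1 is refused whole. A call with a gripper value outside its range is refused whole. The fingers move at their own pace and stop on an object; the grip force is fixed at half the most. Time passes only in rows, so rows that do not move let the fingers close. It gives the time, the measured TCP pose, the force, the opening and the grip force at its end, in the units of the state.
- arm.read_state(): the state, without advancing time (a new reading comes with each control period).
- eyes.get_image(name): name is "scene" or "top" or "wrist"; returns a dict with "frame" (384x512x3 uint8, red, green, blue), "range_z" (384x512 float32, mm along the optical axis (not along the pixel's ray), 0 where there is no reading), "camera_matrix" (3x3 intrinsics, pixels), "R" (3x3) and "t" (3): a world point X has camera coordinates R X + t; the wrist camera has in their place "hand_eye" (4x4, takes a point from camera to tool coordinates, whose origin is the TCP and whose axes are the flange's). Camera axes: x right, y down, z forward; pixel columns grow to the right and rows downward; lengths in mm; the calibration is good to about 2 mm. A picture is of the moment at which its call begins: read the wrist's pose just before it.
- arm.job_done(): hands the job in; it is judged then, once.
Trained networks look in a picture, given as the dict that the camera call returned (one of the last four; its "shot" number tells which), for a name from the list of things; names that differ only in an ending like _2 or _b are one class to them, and where a whole thing is asked for, a point or a joint stands for the part that bears it (a point fixed in the world has none). Each returns a list of dicts, best first, with "score" (0 to 1); they miss things now and then, are a little off and sometimes report something else, mostly with a low value. They report only what shows in the picture. A call takes as long as a camera call. They do not tell look-alikes from the thing itself.
- nets.look_for(name, picture): "bbox" ([left, top, right, bottom] in pixels, round what is visible of it).
- nets.masks_of(name, picture): "region" (384x512 bool, what is visible of it) and "bbox" ([left, top, right, bottom] in pixels, round what is visible of it).
The state is a dict: "clock": time; "joints": joint angles; "joint_vel": joint speeds; "joint_efforts": joint torques, N m; "position": TCP position; "ee_rot": TCP orientation; "contact_force": force on the tool from outside, world axes, zero at the start; "wrist_torque": the same for the moment, N m; "gripper_width": finger opening in mm; "grasp_force": force on a finger pad.
Only numpy, scipy, OpenCV 4.12 (cv2) and the standard library are available. Lean on these libraries where they do the work, as an engineer would, in place of code of your own. Each camera call takes 0.05 s, during which the arm holds its last target. There are 200 camera calls.

## Working session

There is one attempt and no reset: what is moved stays moved. The work goes in short steps, Python scripts to look and compute and a tool call to move; the robot and the scene stay as the last step left them, time stands still between calls to the robot, and variables do not carry over. Pictures are saved under pics/ and viewed, at most 10 in all, crops included, and the job is handed in when it is done.

Besides the shell and the picture viewer there is one more tool, called as name(argument=value, ...) on one line, values as JSON. apply_moves: Moves the arm, as the interface text tells. Its arguments: {"type":"object","properties":{"delta_rot":{"type":"array"},"xyz":{"type":"array"},"hand":{"type":"array"}},"required":["delta_rot","xyz","hand"]}

```bash
mkdir -p pics; cat > h.py <<'E'
import numpy as np, cv2
from bench import arm, eyes, nets
from scipy.spatial.transform import Rotation as Ro
def cloud(p):
    K=p["camera_matrix"];z=p["range_z"];v,u=np.indices(z.shape)
    c=np.stack([(u-K[0,2])/K[0,0]*z,(v-K[1,2])/K[1,1]*z,z],-1)
    w=(c-np.array(p["t"]))@np.array(p["R"]); w[z<=0]=np.nan
    return w
E
python3 - <<'E'
from h import *
s=arm.read_state();print(s["clock"],s["position"],s["ee_rot"],s["gripper_width"],s["contact_force"])
P={}
for n in("scene","top"):
    p=eyes.get_image(n);w=cloud(p);P[n]=p
    for k in("hopper","lever","pad_top","flap","mandarin","spice_jar","salt_shaker"):
        for r in nets.masks_of(k,p)[:2]:
            q=w[r["region"]];q=q[~np.isnan(q[:,0])]
            print(n,k,round(r["score"],2),np.round(r["bbox"]),np.round(np.median(q,0)) if len(q) else None,np.round(np.percentile(q,[2,98],axis=0)).tolist() if len(q) else None)
    np.savez(f"{n}.npz",w=w,f=p["frame"],K=p["camera_matrix"],R=p["R"],t=p["t"])
cv2.imwrite("pics/a.png",cv2.cvtColor(np.vstack([P["scene"]["frame"],P["top"]["frame"]])[:, :],cv2.COLOR_RGB2BGR)[:,:] if 0 else cv2.resize(cv2.cvtColor(np.hstack([P["scene"]["frame"],P["top"]["frame"]]),cv2.COLOR_RGB2BGR),(800,300)))
cv2.imwrite("pics/b.png",cv2.cvtColor(P["top"]["frame"],cv2.COLOR_RGB2BGR))
E
```

```text
0.0 [168.82098532 601.16877152 230.22140256] [ 9.90629471e-01 -1.36572648e-01 -9.85248246e-05  1.07352651e-03] 85.20083996929847 [ 0.39450042 -0.59381204  0.47502037]
scene hopper 0.96 [164. 110. 245. 240.] [ 586. -237.   97.] [[437.0, -313.0, 19.0], [745.0, -129.0, 169.0]]
scene lever 0.93 [160. 157. 187. 208.] [ 528. -138.  144.] [[489.0, -186.0, 1.0], [716.0, -110.0, 153.0]]
scene pad_top 0.7 [162. 156. 188. 206.] [ 535. -139.  142.] [[489.0, -190.0, 0.0], [714.0, -111.0, 153.0]]
scene pad_top 0.38 [196. 155. 208. 158.] [ 613. -245.  117.] [[592.0, -261.0, 110.0], [628.0, -233.0, 130.0]]
scene flap 0.71 [161. 110. 246. 237.] [ 587. -237.   95.] [[437.0, -314.0, 3.0], [746.0, -129.0, 169.0]]
scene flap 0.68 [190. 158. 222. 184.] [ 582. -242.  100.] [[572.0, -277.0, 60.0], [593.0, -209.0, 136.0]]
scene mandarin 0.78 [311. 248. 336. 270.] [ 242. -335.   46.] [[222.0, -370.0, 2.0], [273.0, -317.0, 56.0]]
scene mandarin 0.44 [194. 154. 208. 165.] [ 613. -247.  116.] [[604.0, -264.0, 111.0], [625.0, -233.0, 120.0]]
scene spice_jar 0.88 [148. 138. 176. 178.] [ 722. -181.   91.] [[712.0, 
[... 743 characters left out ...]
.] [[490.0, -167.0, 118.0], [654.0, -112.0, 153.0]]
top flap 0.77 [217. 137. 254. 154.] [ 581. -242.  107.] [[571.0, -277.0, 57.0], [592.0, -207.0, 137.0]]
top mandarin 0.86 [227. 123. 246. 141.] [ 610. -249.  111.] [[592.0, -268.0, 96.0], [635.0, -226.0, 119.0]]
top mandarin 0.67 [266. 279. 284. 298.] [ 248. -341.   46.] [[226.0, -366.0, 30.0], [268.0, -318.0, 56.0]]
top spice_jar 0.55 [202.  75. 226.  93.] [ 729. -192.  105.] [[712.0, -211.0, 54.0], [753.0, -169.0, 110.0]]
top salt_shaker 0.83 [260. 174. 277. 194.] [ 493. -315.   81.] [[478.0, -333.0, 27.0], [513.0, -296.0, 90.0]]
top salt_shaker 0.66 [229. 122. 247. 144.] [ 609. -250.  111.] [[591.0, -270.0, 92.0], [632.0, -225.0, 119.0]]
```

View pics/a.png

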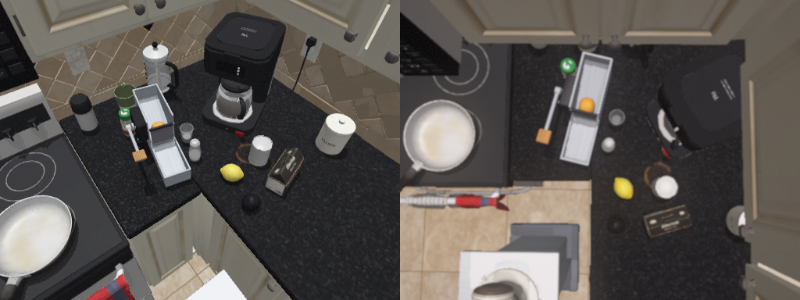

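The left half (scene camera) shows the hopper with the orange mandarin in the box behind the flap. The wooden pad is at about (139,156) there and about (543,137) in the right half (top camera). The black look-alike lies in front of the cup, well away. Next I'll fit the hopper frame and check the microwave.

```bash
python3 - <<'E'
from h import *
for n in("scene","top"):
    d=np.load(n+".npz");w=d["w"];f=d["f"].astype(int)
    hsv=cv2.cvtColor(d["f"],cv2.COLOR_RGB2HSV)
    near=(abs(w[...,0]-510)<90)&(abs(w[...,1]+140)<70)&(w[...,2]>125)&(w[...,2]<165)
    wood=near&(hsv[...,1]>70)
    q=w[wood];print(n,"pad",len(q),np.median(q,0).round(1),np.round(q.min(0)),np.round(q.max(0)),cv2.minAreaRect(q[:,:2].astype(np.float32)) if len(q) else 0)
    H=(w[...,0]>400)&(w[...,0]<780)&(w[...,1]<-100)&(w[...,1]>-340)
    a=w[H&(w[...,2]>160)&(w[...,2]<175)];print("box rim",len(a),cv2.minAreaRect(a[:,:2].astype(np.float32)))
    b=w[H&(w[...,2]>56)&(w[...,2]<67)&(w[...,0]<580)&(w[...,1]<-150)&(w[...,1]>-300)];print("tray rim",len(b),cv2.minAreaRect(b[:,:2].astype(np.float32)))
    L=w[near&(hsv[...,1]<=70)];print("arm n",len(L))
    m=w[(w[...,1]>-100)&(w[...,2]>300)];
    if len(m): print("high left",len(m),np.percentile(m,[1,50,99],axis=0).round())
    m=w[(w[...,1]>-90)&(w[...,2]>20)&(w[...,2]<300)&(w[...,0]<700)];print("low left",len(m),np.percentile(m,[1,50,99],axis=0).round() if len(m) else 0)
E
```

```text
scene pad 211 [ 505.1 -126.5  150.1] [ 487. -147.  140.] [ 531. -107.  155.] ((508.5628356933594, -127.75527954101562), (35.968753814697266, 39.878440856933594), 77.56358337402344)
box rim 603 ((666.3312377929688, -248.3580780029297), (121.67011260986328, 168.8038787841797), 76.18553924560547)
tray rim 380 ((508.9748840332031, -241.1611328125), (118.4941635131836, 150.63084411621094), 76.59650421142578)
arm n 250
high left 8258 [[596. -98. 409.]
 [670. -10. 482.]
 [699.  78. 559.]]
low left 3145 [[385. 111.  20.]
 [568. 233.  43.]
 [631. 312.  64.]]
top pad 266 [ 507.3 -126.2  148.3] [ 487. -146.  137.] [ 530. -105.  156.] ((509.0508117675781, -125.65693664550781), (36.13871383666992, 40.018775939941406), 77.00225067138672)
box rim 681 ((666.5128173828125, -246.5559844970703), (119.92060089111328, 169.2617950439453), 76.4127426147461)
tray rim 385 ((508.1640930175781, -239.53375244140625), (119.90438079833984, 147.3791961669922), 76.47142028808594)
arm n 239
high left 10136 [[596. -97. 427.]
 [650.  14. 535.]
 [687. 111. 647.]]
low left 4317 [[ 25. -58.  20.]
 [428. 221.  51.]
 [628. 330. 215.]]
```

apply_moves(delta_rot=[[0, 0, 0], [0, 0, 0], [0, 0, 0], [0, 0, 0], [0, 0, 0], [0, 0, 0], [0, 0, 0], [0, 0, 0], [0, 0, 0], [0, 0, 0], [0, 0, 0.59], [0, 0, 0.59], [0, 0, 0.59], [0, 0, 0.59], [0, 0, 0.59], [0, 0, 0.59], [0, 0, 0.59], [0, 0, 0.59], [0, 0, 0.59], [0, 0, 0.59]], xyz=[[0, 0.5, 0], [0, 1, 0], [0, 1, 0], [0, 1, 0], [0, 1, 0], [0, 1, 0], [0, 1, 0], [0, 1, 0], [0, 1, 0], [0, 0.5, 0], [0.98, 0.03, 0], [0.98, 0.03, 0], [0.98, 0.03, 0], [0.98, 0.03, 0], [0.98, 0.03, 0], [0.98, 0.03, 0], [0.98, 0.03, 0], [0.98, 0.03, 0], [0.98, 0.03, 0], [0.98, 0.03, 0]], hand=[1, 1, 1, 1, 1, 1, 1, 1, 1, 1, 1, 1, 1, 1, 1, 1, 1, 1, 1, 1])

```text
clock: 2.47
position: [310.8, 252.0, 231.6]
ee_rot: [0.902, -0.432, 0.0, -0.0]
contact_force: [0.4, 0.3, 0.5]
gripper_width: -0.0
grasp_force: 0.0
```

apply_moves(delta_rot=[[0, 0, 0.59], [0, 0, 0.59], [0, 0, 0.59], [0, 0, 0.59], [0, 0, 0.59], [0, 0, 0.59], [0, 0, 0.59], [0, 0, 0.59], [0, 0, 0.59], [0, 0, 0.59], [0, 0, 0.59], [0, 0, 0.59], [0, 0, 0.59], [0, 0, 0.59], [0, 0, 0.4], [0, 0, 0], [0, 0, 0]], xyz=[[0.98, 0.03, 0], [0.98, 0.03, 0], [0.98, 0.03, 0], [0.98, 0.03, 0], [0.98, 0.03, 0], [0.98, 0.03, 0], [0.98, 0.03, 0], [0.98, 0.03, 0], [0.98, 0.03, 0], [0.98, 0.03, 0], [0.98, 0.03, 0], [0.98, 0.03, 0], [0.98, 0.03, 0], [0.98, 0.03, 0], [0.6, 0.02, 0], [0, 0, 0], [0, 0, 0]], hand=[1, 1, 1, 1, 1, 1, 1, 1, 1, 1, 1, 1, 1, 1, 1, 1, 1])

```text
clock: 3.88
position: [388.0, -85.2, 231.5]
ee_rot: [-0.622, 0.783, -0.0, 0.0]
contact_force: [0.3, -0.1, -0.4]
gripper_width: 0.1
grasp_force: 0.0
```

```bash
python3 - <<'E'
from h import *
s=arm.read_state();R=Ro.from_quat(s["ee_rot"]).as_matrix();print(s["clock"],s["position"],s["joints"],s["contact_force"])
print("delta tool to pad top+30:",(R.T@(np.array([508.8,-126.7,178])-s["position"])).round(1), "tool x az",np.arctan2(R[1,0],R[0,0]), "want",-.236-np.pi/2)
E
```

```text
3.8833 [387.9524392  -85.21514547 231.4803683 ] [ 1.97882836e-01 -1.75754371e-02 -5.01496237e-01  8.07235945e-05
 -1.08626176e+00 -4.26704233e-01] [ 0.32696184 -0.05043976 -0.39467698]
delta tool to pad top+30: [  13.  -127.1   53.6] tool x az -1.7995800886001847 want -1.8067963267948965
```

apply_moves(delta_rot=[[0, 0, 0.07], [0, 0, 0], [0, 0, 0], [0, 0, 0], [0, 0, 0], [0, 0, 0], [0, 0, 0], [0, 0, 0], [0, 0, 0], [0, 0, 0], [0, 0, 0]], xyz=[[0.1, -0.8, 0], [0.1, -0.9, 0], [0.1, -0.9, 0], [0.1, -0.9, 0], [0.1, -0.9, 0], [0, -0.7, 0], [0, 0, 0.6], [0, 0, 0.6], [0, 0, 0.6], [0, 0, 0], [0, 0, 0]], hand=[1, 1, 1, 1, 1, 1, 1, 1, 1, 1, 1])

```text
clock: 4.8
position: [509.0, -125.7, 185.9]
ee_rot: [-0.62, 0.785, 0.0, -0.001]
contact_force: [-0.1, -0.7, 0.4]
gripper_width: 0.2
grasp_force: 0.0
```

```bash
python3 - <<'E'
from h import *
s=arm.read_state();R=Ro.from_quat(s["ee_rot"]).as_matrix();print(s["clock"],s["position"],s["contact_force"])
print("delta tool to pad top:",(R.T@(np.array([508.8,-126.7,148])-s["position"])).round(1))
p=eyes.get_image("wrist");K=p["camera_matrix"];z=p["range_z"];v,u=np.indices(z.shape)
c=np.stack([(u-K[0,2])/K[0,0]*z,(v-K[1,2])/K[1,1]*z,z,np.ones_like(z)],-1)@np.array(p["hand_eye"]).T
w=c[...,:3]@R.T+s["position"]; hsv=cv2.cvtColor(p["frame"],cv2.COLOR_RGB2HSV)
m=(z>0)&(hsv[...,1]>70)&(abs(w[...,0]-509)<40)&(abs(w[...,1]+127)<40)&(w[...,2]>130)&(w[...,2]<162)
q=w[m];print(len(q),np.median(q,0).round(1) if len(q) else 0,cv2.minAreaRect(q[:,:2].astype(np.float32)) if len(q) else 0)
a=cv2.cvtColor(p["frame"],cv2.COLOR_RGB2BGR);b=cv2.cvtColor(eyes.get_image("scene")["frame"],cv2.COLOR_RGB2BGR)
b=cv2.resize(b[90:270,120:360],(512,384))
cv2.imwrite("pics/c.png",cv2.resize(np.hstack([a,b]),(800,300)))
E
```

```text
4.8 [ 509.03294961 -125.67342275  185.87509647] [-0.14533527 -0.68215349  0.39171433]
delta tool to pad top: [ 1.  -0.1 37.9]
2578 [ 506.5 -129.7  147.3] ((508.24658203125, -126.50377655029297), (34.96969985961914, 39.463260650634766), 77.39337921142578)
```

View pics/c.png

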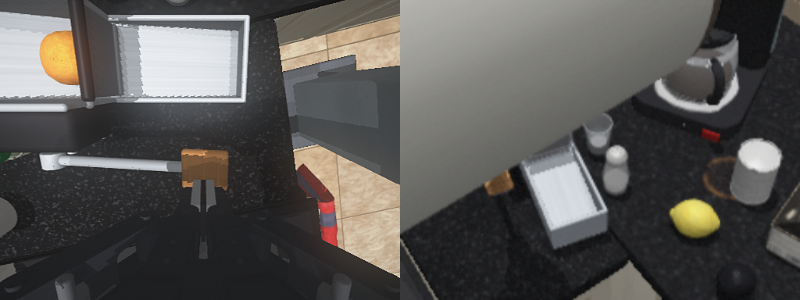

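The wrist view (left half) shows the shut fingertips at about (205,190) right over the wooden pad at (205,168), and the mandarin at (60,57) behind the flap. The right half (scene camera) is mostly blocked by the arm. The alignment is good, so I'll go down.

```bash
python3 - <<'E'
from h import *
p=eyes.get_image("wrist");print(np.round(p["hand_eye"],2))
E
```

```text
[[   0.     -0.96   -0.27   67.25]
 [   1.      0.      0.     -0.64]
 [  -0.     -0.27    0.96 -141.58]
 [   0.      0.      0.      1.  ]]
```

apply_moves(delta_rot=[[0, 0, 0], [0, 0, 0], [0, 0, 0], [0, 0, 0], [0, 0, 0], [0, 0, 0], [0, 0, 0], [0, 0, 0]], xyz=[[0, 0, 0.5], [0, 0, 0.4], [0, 0, 0.3], [0, 0, 0.2], [0, 0, 0.2], [0, 0, 0.2], [0, 0, 0], [0, 0, 0]], hand=[1, 1, 1, 1, 1, 1, 1, 1])

```text
clock: 5.62
position: [509.0, -126.6, 141.2]
ee_rot: [-0.619, 0.785, -0.0, 0.0]
contact_force: [-0.1, 0.4, -0.7]
gripper_width: -0.1
grasp_force: 0.0
```

```bash
python3 - <<'E'
from h import *
s=arm.read_state();R=Ro.from_quat(s["ee_rot"]).as_matrix();print(s["position"],s["contact_force"],s["wrist_torque"])
p=eyes.get_image("wrist");K=p["camera_matrix"];z=p["range_z"];v,u=np.indices(z.shape)
c=np.stack([(u-K[0,2])/K[0,0]*z,(v-K[1,2])/K[1,1]*z,z,np.ones_like(z)],-1)@np.array(p["hand_eye"]).T
w=c[...,:3]@R.T+s["position"]; hsv=cv2.cvtColor(p["frame"],cv2.COLOR_RGB2HSV)
m=(z>0)&(hsv[...,1]>70)&(abs(w[...,0]-509)<40)&(abs(w[...,1]+127)<40)&(w[...,2]>60)&(w[...,2]<162)
q=w[m];print(len(q),np.median(q,0).round(1) if len(q) else 0,np.percentile(q[:,2],[5,95]))
s=arm.read_state();print(s["contact_force"])
cv2.imwrite("pics/d.png",cv2.cvtColor(p["frame"],cv2.COLOR_RGB2BGR))
E
```

```text
[ 508.96070086 -126.55325746  141.20552906] [-0.08228482  0.3849493  -0.7170245 ] [-0.01409596  0.03161669 -0.01114091]
2226 [ 499.9 -135.8  139.4] [136.06468922 141.65804631]
[-0.53152536  0.66438578  0.28296792]
```

View pics/d.png

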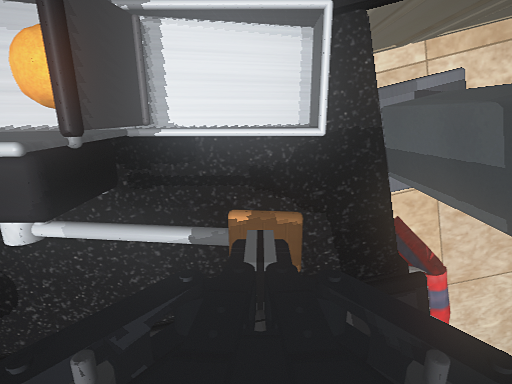

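The wrist view shows the fingertips at (260,235) on the pad. The pad has dropped from 147 to 139 mm, so they are in contact. I'll keep pressing in measured steps.

apply_moves(delta_rot=[[0, 0, 0], [0, 0, 0], [0, 0, 0], [0, 0, 0], [0, 0, 0], [0, 0, 0], [0, 0, 0], [0, 0, 0], [0, 0, 0], [0, 0, 0], [0, 0, 0]], xyz=[[0, 0, 0.2], [0, 0, 0.25], [0, 0, 0.25], [0, 0, 0.25], [0, 0, 0.25], [0, 0, 0.25], [0, 0, 0.2], [0, 0, 0.15], [0, 0, 0.1], [0, 0, 0], [0, 0, 0]], hand=[1, 1, 1, 1, 1, 1, 1, 1, 1, 1, 1])

```text
clock: 6.58
position: [509.6, -126.6, 93.6]
ee_rot: [-0.619, 0.785, -0.001, 0.0]
contact_force: [-0.4, 0.4, 1.3]
gripper_width: 0.0
grasp_force: 0.8
```

```bash
cat >> h.py <<'E'
def wr(save=None):
    s=arm.read_state();R=Ro.from_quat(s["ee_rot"]).as_matrix();print(s["clock"],s["position"].round(1),s["contact_force"].round(2),np.round(s["joint_efforts"],2))
    p=eyes.get_image("wrist");K=p["camera_matrix"];z=p["range_z"];v,u=np.indices(z.shape)
    c=np.stack([(u-K[0,2])/K[0,0]*z,(v-K[1,2])/K[1,1]*z,z,np.ones_like(z)],-1)@np.array(p["hand_eye"]).T
    w=c[...,:3]@R.T+s["position"]; hsv=cv2.cvtColor(p["frame"],cv2.COLOR_RGB2HSV)
    o=np.array([657.3,-261.4,0]);a=-.236;H=np.array([[np.cos(a),-np.sin(a),0],[np.sin(a),np.cos(a),0],[0,0,1]])
    h=(w-o)@H
    m=(z>0)&(hsv[...,1]>70)&(abs(h[...,0]+175)<30)&(abs(h[...,1]-96)<25)&(h[...,2]>50)&(h[...,2]<165)
    q=h[m]
    if len(q)>30:
        f=np.linalg.lstsq(np.c_[q[:,0]+175,np.ones(len(q))],q[:,2],rcond=None)[0];print("pad slope,z(mid)",f.round(3),len(q))
    m=(z>0)&(hsv[...,1]>150)&(hsv[...,0]<22)&(abs(h[...,1])<45)&(h[...,0]<-20)
    q=h[m];print("orange",len(q),np.median(q,0).round() if len(q) else 0, q.max(0).round() if len(q) else 0)
    if save: cv2.imwrite(save,cv2.cvtColor(p["frame"],cv2.COLOR_RGB2BGR))
E
python3 -c "
from h import *
wr()"
```

```text
6.5833 [ 509.6 -126.6   93.6] [-0.37  0.39  1.27] [  0.16 -32.61  13.58   2.86  -0.12   0.  ]
pad slope,z(mid) [ 0.202 90.79 ] 2167
orange 0 0 0
```

apply_moves(delta_rot=[[0, 0, 0], [0, 0, 0], [0, 0, 0], [0, 0, 0], [0, 0, 0], [0, 0, 0]], xyz=[[0, 0, 0.14], [0, 0, 0.12], [0, 0, 0.1], [0, 0, 0.08], [0, 0, 0], [0, 0, 0]], hand=[1, 1, 1, 1, 1, 1])

```text
clock: 7.13
position: [511.1, -126.9, 84.2]
ee_rot: [-0.62, 0.785, -0.002, 0.002]
contact_force: [0.5, -1.2, 7.7]
gripper_width: 0.1
grasp_force: 3.5
```

```bash
python3 -c "
from h import *
wr('pics/e.png')"
```

```text
7.1333 [ 511.1 -126.9   84.2] [ 0.49 -1.19  7.67] [ 4.700e-01 -3.000e+01  1.143e+01  1.980e+00 -2.000e-01  1.000e-02]
pad slope,z(mid) [ 0.269 80.812] 2112
orange 3408 [-195.    4.   65.] [-167.   25.   74.]
```

View pics/e.png

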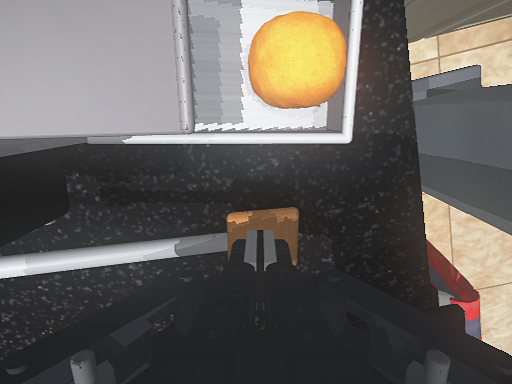

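The mandarin is already in the tray, at about (298,60) in the picture and x ≈ -195 mm. The lever is right at the threshold, so I'll press slightly further in small steps while watching the force.

apply_moves(delta_rot=[[0, 0, 0], [0, 0, 0], [0, 0, 0], [0, 0, 0], [0, 0, 0]], xyz=[[0, 0, 0.05], [0, 0, 0.05], [0, 0, 0], [0, 0, 0], [0, 0, 0]], hand=[1, 1, 1, 1, 1])

```text
clock: 7.6
position: [511.6, -127.0, 82.0]
ee_rot: [-0.62, 0.785, -0.002, 0.002]
contact_force: [0.8, -1.8, 7.4]
gripper_width: -0.1
grasp_force: 3.6
```

```bash
python3 -c "
from h import *
wr()"
```

```text
7.6 [ 511.6 -127.    82. ] [ 0.84 -1.78  7.36] [ 6.600e-01 -3.000e+01  1.105e+01  1.800e+00 -3.300e-01  1.000e-02]
pad slope,z(mid) [ 0.284 78.362] 2101
orange 3390 [-195.    4.   65.] [-167.   25.   74.]
```

apply_moves(delta_rot=[[0, 0, 0], [0, 0, 0], [0, 0, 0], [0, 0, 0]], xyz=[[0, 0, 0.04], [0, 0, 0.04], [0, 0, 0], [0, 0, 0]], hand=[1, 1, 1, 1])

```text
clock: 7.98
position: [511.9, -127.1, 80.2]
ee_rot: [-0.62, 0.785, -0.003, 0.002]
contact_force: [1.0, -1.5, 7.8]
gripper_width: 0.0
grasp_force: 3.6
```

```bash
python3 -c "
from h import *
wr()"
```

```text
7.9833 [ 511.9 -127.1   80.2] [ 1.05 -1.46  7.81] [ 8.100e-01 -2.986e+01  1.067e+01  1.630e+00 -4.400e-01  1.000e-02]
pad slope,z(mid) [ 0.297 76.295] 2104
orange 3767 [-193.    5.   65.] [-167.   25.   74.]
```

apply_moves(delta_rot=[[0, 0, 0], [0, 0, 0], [0, 0, 0], [0, 0, 0], [0, 0, 0]], xyz=[[0, 0, 0.04], [0, 0, 0.03], [0, 0, 0], [0, 0, 0], [0, 0, 0]], hand=[1, 1, 1, 1, 1])

```text
clock: 8.45
position: [512.2, -127.0, 78.6]
ee_rot: [-0.62, 0.785, -0.003, 0.003]
contact_force: [1.1, -1.6, 8.4]
gripper_width: -0.5
grasp_force: 3.7
```

```bash
python3 -c "
from h import *
wr()"
```

```text
8.45 [ 512.2 -127.    78.6] [ 1.1  -1.61  8.43] [ 7.700e-01 -2.984e+01  1.045e+01  1.580e+00 -5.100e-01  1.000e-02]
pad slope,z(mid) [ 0.315 74.504] 2101
orange 3912 [-192.    5.   65.] [-166.   26.   74.]
```

apply_moves(delta_rot=[[0, 0, 0], [0, 0, 0], [0, 0, 0], [0, 0, 0], [0, 0, 0], [0, 0, 0], [0, 0, 0], [0, 0, 0], [0, 0, 0], [0, 0, 0], [0, 0, 0], [0, 0, 0], [0, 0, 0], [0, 0, 0], [0, 0, 0], [0, 0, 0], [0, 0, 0], [0, 0, 0], [0, 0, 0], [0, 0, 0]], xyz=[[0, 0, 0], [0, 0, 0], [0, 0, 0], [0, 0, -0.05], [0, 0, -0.1], [0, 0, -0.15], [0, 0, -0.15], [0, 0, -0.15], [0, 0, -0.15], [0, 0, -0.15], [0, 0, -0.15], [0, 0, -0.15], [0, 0, -0.15], [0, 0, -0.15], [0, 0, -0.15], [0, 0, -0.15], [0, 0, -0.15], [0, 0, -0.15], [0, 0, -0.15], [0, 0, -0.1]], hand=[1, 1, 1, 1, 1, 1, 1, 1, 1, 1, 1, 1, 1, 1, 1, 1, 1, 1, 1, 1])

```text
clock: 10.17
position: [509.5, -126.6, 136.0]
ee_rot: [-0.619, 0.785, -0.001, 0.001]
contact_force: [0.0, 0.3, 3.4]
gripper_width: -0.1
grasp_force: 1.6
```

```bash
python3 -c "
from h import *
wr()"
```

```text
10.1667 [ 509.5 -126.6  136. ] [0.01 0.29 3.35] [ -0.31 -30.43  15.02   3.37   0.25   0.  ]
pad slope,z(mid) [-8.30000e-02  1.34093e+02] 2269
orange 2636 [-199.    4.   68.] [-169.   26.   75.]
```

apply_moves(delta_rot=[[0, 0, 0], [0, 0, 0], [0, 0, 0], [0, 0, 0], [0, 0, 0], [0, 0, 0], [0, 0, 0], [0, 0, 0], [0, 0, 0], [0, 0, 0], [0, 0, 0], [0, 0, 0], [0, 0, 0], [0, 0, 0], [0, 0, 0], [0, 0, 0]], xyz=[[0, 0, -0.1], [0, 0, -0.1], [0, 0, -0.1], [0, 0, -0.1], [0, 0, -0.1], [0, 0, -0.1], [0, 0, -0.1], [0, 0, -0.1], [0, 0, -0.1], [0, 0, -0.1], [0, 0, -0.4], [0, 0, -0.8], [0, 0, -0.8], [0, 0, -0.4], [0, 0, 0], [0, 0, 0]], hand=[1, 1, 1, 1, 1, 1, 1, 1, 1, 1, 1, 1, 1, 1, 1, 1])

```text
clock: 11.55
position: [508.6, -126.4, 220.5]
ee_rot: [-0.619, 0.785, 0.0, 0.0]
contact_force: [-0.6, -0.8, -0.6]
gripper_width: 0.2
grasp_force: 0.0
```

```bash
python3 -c "
from h import *
wr('pics/f.png')"
```

```text
11.55 [ 508.6 -126.4  220.5] [-0.57 -0.78 -0.65] [ 1.000e-02 -3.097e+01  1.879e+01  4.200e+00  1.000e-02  0.000e+00]
pad slope,z(mid) [ -0.163 146.898] 2218
orange 961 [-203.   -1.   67.] [-170.   25.   74.]
```

View pics/f.png

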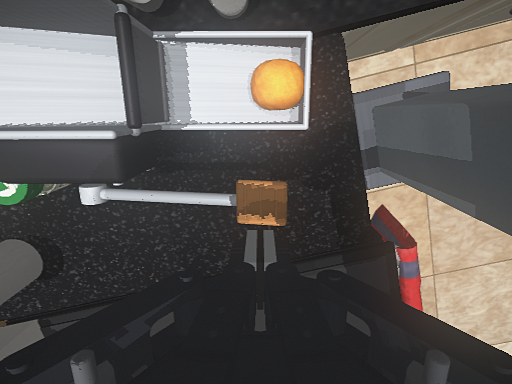

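The picture shows the mandarin at rest in the tray at (277,84). The flap is shut at (130,70), the lever is back up with its pad at (262,202), and the hand is clear.

```bash
python3 -c "
from h import *
print(arm.job_done())"
```

```text
the job is handed in; nothing more can be done
None
```

The job is handed in, with no verdict returned: by the wrist camera the mandarin lies in the tray, the flap is shut and the lever is back up, with the hand clear at 11.6 s.

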